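# Slide a maple blank under the leaf spring of a scraping bed

### The arm

A 7-joint arm with a two-finger parallel gripper is mounted at the origin on the work surface. World frame = base frame: x ahead of the robot, y to its left, z up, the work surface at z = 0. Lengths are in m, angles in rad, forces in N, time in s.
With the tool pointing down it reaches from about 0.4 to 0.9 m from the base axis. Payload 5.6 kg.
Tool frame: the origin (TCP) lies midway between the tips of the shut fingers; the grasp point (between the pads) lies ctrl.tcp_to_grasp behind it (ctrl.tcp_to_grasp is the distance from the TCP to the grasp point, in m); z points along the fingers, x is the direction in which the jaws open and shut, and the axes are right-handed (so a half turn about z gives the same grasp; the last joint's range is limited). The gripper opens to 92 mm and grips with 3 to 60 N. Pads are 20 mm wide; open, the fingers measure 128 mm over their backs; the gripper's body (75 mm by 189 mm) begins 69 mm behind the grasp point.
Start: joints at [-1.32, 0.468, -0.012, 1.603, 0.006, 1.071, -0.056], TCP at [0.188, 0.622, 0.215] pointing down, gripper open.
Joint ranges: [-2.53, 2.53], [-0.31, 2.02], [-1.57, 1.55], [0.28, 2.44], [-1.29, 4.43], [0.15, 1.84], [-2.92, 2.92]. Speed limits (rad/s): [2.57, 2.57, 3.14, 3.14, 3.14, 3.14, 3.14].

### API

Orientations are given as a 3x3 rotation matrix whose columns are the frame's x, y, z axes.
In Python, from workcell import ctrl, effector, inverse_kinematics, read_camera, sign_off, status gives the robot as it stands. Calls block until the motion is done:
- ctrl.reach(position, orientation): joint-space move of the TCP to a pose.
- ctrl.move_straight(position, velocity=0.15, rot=None, guard=None): straight line of the TCP; rot=None keeps the orientation; velocity is the mean speed in m/s. With guard (N) it stops when the force on the tool has changed by that much, and returns True; else False.
- ctrl.move_joints(angles): joint-space move.
- effector.grip(opening, grip_force=None): opening from 0.0 (shut) to 1.0 (fully open); grip_force is the grip in N (None keeps the last); returns when the fingers have stopped.
- ctrl.sleep(seconds).
- inverse_kinematics(position, orientation): joint angles nearest the present ones, or None.
- read_camera(name): name is "scene" or "top"; returns a dict with "color" (384x512x3 uint8, blue, green, red), "mtx" (3x3 intrinsics, pixels), "k1" (the pictures are not rectified: a ray, as slopes to the right and down, at radius r is drawn at 1 + k1 r^2 times it, then the intrinsics apply), "extrinsics" (4x4, takes a point from camera to world coordinates). Camera axes: x right, y down, z forward; pixel columns grow to the right and rows downward; lengths in m; the calibration is good to about 2 mm. A picture is of the moment at which its call begins. There is no depth.
A pose or a line that the arm cannot do raises ctrl.PlanningError and nothing moves.
- sign_off(): hands the job in, once; it reports no verdict.
Readings, each from a call of its own:
- status.get_clock(): time.
- status.get_joints(): joint angles.
- status.get_joint_vel(): joint speeds.
- status.get_joint_efforts(): joint torques, N m.
- status.get_ee_pos(): TCP position.
- status.get_eef_rot(): TCP orientation.
- status.get_wrist_force(): force on the tool from outside, world axes, zero at the start.
- status.get_wrist_torque(): the same for the moment, N m.
- status.get_gripper_width(): opening from 0.0 (shut) to 1.0 (fully open).
Only numpy, scipy, OpenCV 4.12 (cv2) and the standard library are available. Lean on these libraries where they do the work, as an engineer would, in place of code of your own. Each camera call takes 0.05 s, during which the arm holds its last target. There are 200 camera calls.

### The job

The maple blank lies in the channel of the scraping bed, clear of the steel leaf spring. Press it down hard with the fingertips on its top face and, keeping the pressure on, slide it along the channel under the leaf spring until its bevelled front end is home against the stop block, then take the hand away so that the leaf alone holds it flat, ready to scrape. Work on the top face only: do not push on the blank's tail end or sides, do not touch the leaf, grip or lift nothing, and leave the clamped reed pan and the tools on the slab where they are.

Things in the scene. Friction and masses are not known exactly. Their poses are not given: they have to be found in the camera images.
- bed: Scraping bed: dark walnut board 335 x 90 mm with two rails capped in black plastic, fixed on the marble slab. Origin: on the slab, under the channel's centre line. +x runs along the channel to the stop block (the way the blank slides), z up. Channel 33 mm wide between the rails, waxed floor at z = 18 mm; rails' tops at z = 27 mm, y = 16.5 to 38.5 mm either side. Board from x = -185 to 150 mm.
- stop (a point): Middle of the steel stop block's flat face, at the channel floor: x = 120, z = 18 mm in the bed's frame. The block crosses the channel, is 30 mm thick and 48 mm high above the slab, with a clamping plate and screw heads up to 59 mm.
- blank: The work: loose pale maple blank 150 (its x) x 30 x 12 mm, about 40 g, in the channel, its x along the bed's x. Origin: centre of its underside; home is x = 45 mm in the bed's frame. Its top stands 3 mm above the rails (z = 30 mm in the bed's frame). The front (+x) end is bevelled. Sides and tail have a rebate 2 mm wide, 1.5 mm deep; the flat top face is 26 mm wide, x = -73 to 61 mm.
- blank_front (a point): Middle of the lower edge of the blank's front end (75 mm ahead of its origin, at its underside). The last 14 mm are bevelled from 12 down to 5 mm thick, so that it slips under the leaf's bend. Home is at the stop face, x = 120 mm in the bed's frame; at the start it is 113 to 145 mm short of that.
- blank_press (a point): Point on the centre line of the blank's top face, 20 mm from its tail end: pressing here stays 35 mm short of the leaf's lip when the blank is home. The bed and leaf are waxed (friction about 0.15 on floor and leaf); the bare sanded top grips the fingertips well (about 0.9). Bear down with some 12 to 20 N so as not to slip on it.
- leaf_lip (a point): Tip of the leaf spring's upturned lip, where the blank goes in: relaxed, at x = 25 mm, z = 39 mm in the bed's frame, on the centre line, 9 mm above the blank's top. The leaf is 22 mm wide.
- leaf (a joint): Bend of the spring-steel leaf about its root on top of the stop block, rad; 0 = relaxed. The leaf slopes down to a rounded bend at x = 55, z = 25 mm in the bed's frame (5 mm below the blank's top), then turns up into the lip. The blank lifts it about 5 mm (0.07 rad), and it then bears on the blank with about 4 N. Sliding in takes a forward push of about 5 to 10 N in all.
- pan: Bystander: two walnut reed pan halves, together a hexagon 150 mm across the flats and 18 mm high, in a red steel bar clamp 330 mm long. Loose, 1.1 kg. Origin: on the slab at the middle of the hexagon; the clamp's bar runs along its x, 104 mm to the -y side, its wooden handle to +x.
- weight: Bystander: lead weight 48 mm across and 32 mm high with a brass knob, 55 mm high in all. Loose. Origin: centre of its underside.
- square: Bystander: try square, brass stock 75 x 18 x 12 mm (along its y, centred on the origin) with a steel blade 100 mm long to +x. Loose, lying flat. Origin: underside of the stock.
- scraper: Bystander: steel scraper card 60 x 125 x 2.5 mm. Loose, lying flat. Origin: centre of its underside.
Not all that is in view belongs to the job. What is meant by the blank is not blue, and is the larger of those in its own colour.

How it is judged:
On the way:
1. the blank's front has gone under the leaf's bend, lifting it, while the fingertips press on the blank's top face with more than 4 N (contact force between the fingers and blank_c0 above 4 N and x of blank_front in the frame of bed above 0.07 m and value of joint leaf above 0.05 rad), for 0.1 s.
At the end, for the whole second after the job is handed in: the blank's front end is against the stop block (within 3 mm), the blank lies flat on the channel floor, at rest, and the leaf, lifted more than 0.05 rad, bears on its top (more than 2 N) (x of blank_front in the frame of bed above 0.117 m and z of blank in the frame of bed below 0.02 m and angle between blank's own z axis and vertical below 0.03 rad and angle between the x axis of blank and the x axis of bed, either way round below 0.05 rad and value of joint leaf above 0.05 rad and contact force between leaf and blank above 2 N and linear speed of blank below 0.01 m/s); the robot touches nothing.
It fails at once if the blank is lifted (10 mm) or tipped (0.15 rad) (z of blank in the frame of bed above 0.028 m or angle between blank's own z axis and vertical above 0.15 rad).
It fails at once if the fingers push on the blank's tail end or sides (more than 4 N) (contact force between the fingers and blank_c1 above 4 N or contact force between the fingers and blank_c2 above 4 N or contact force between the fingers and blank_c3 above 4 N).
It fails at once if the arm or the fingers touch the leaf spring (more than 1 N) (contact force between any of the arm, the fingers and leaf above 1 N).
It fails at once if the clamped pan, the weight, the square or the scraper is moved more than 10 mm (distance of any of pan, weight, square, scraper from where it was at the start of the episode above 0.01 m).
It also fails if it takes over 51 s, if anything falls off the work surface, if the arm or the gripper's body presses on something with over 40 N, if the wrist force passes 120 N, or if a joint passes its speed limit or range.

## Working session

There is one attempt and no reset: what is moved stays moved. The work goes in short steps, each a Python script; the robot and the scene stay as the last script left them, time stands still between calls to the robot, and variables do not carry over. Pictures are saved under pics/ and viewed, about 8 in all and at most 12, crops included, and the job is handed in when it is done.

```bash
mkdir -p pics; ls
python3 - <<'E'
from workcell import *
import cv2
for n in("scene","top"):
    d=read_camera(n); cv2.imwrite(f"pics/{n}0.png",cv2.resize(d["color"],(768,576),interpolation=cv2.INTER_CUBIC)); print(n,d["mtx"].tolist(),d["k1"],d["extrinsics"].round(4).tolist())
print(status.get_clock(),ctrl.tcp_to_grasp,status.get_eef_rot())
E
```

```text
pics
scene [[435.16486396543723, 0.0, 259.17237438345694], [0.0, 435.16486396543723, 187.413793508514], [0.0, 0.0, 1.0]] -0.15405376135510274 [[-0.1549, 0.6131, -0.7747, 1.488], [0.9878, 0.1084, -0.1117, 0.1374], [0.0155, -0.7826, -0.6224, 0.8978], [0.0, 0.0, 0.0, 1.0]]
top [[386.12029739794326, 0.0, 256.29291764801155], [0.0, 386.12029739794326, 185.94341883728742], [0.0, 0.0, 1.0]] -0.06866099993938167 [[0.068, -0.9758, 0.208, 0.2628], [-0.9977, -0.0662, 0.0154, 0.0066], [-0.0013, -0.2086, -0.978, 1.1191], [0.0, 0.0, 0.0, 1.0]]
0.1 0.0187 [[ 2.89648144e-01  9.57133128e-01 -3.57454290e-04]
 [ 9.57131916e-01 -2.89648347e-01 -1.52661979e-03]
 [-1.56471442e-03  1.00051680e-04 -9.99998771e-01]]
```

View pics/scene0.png

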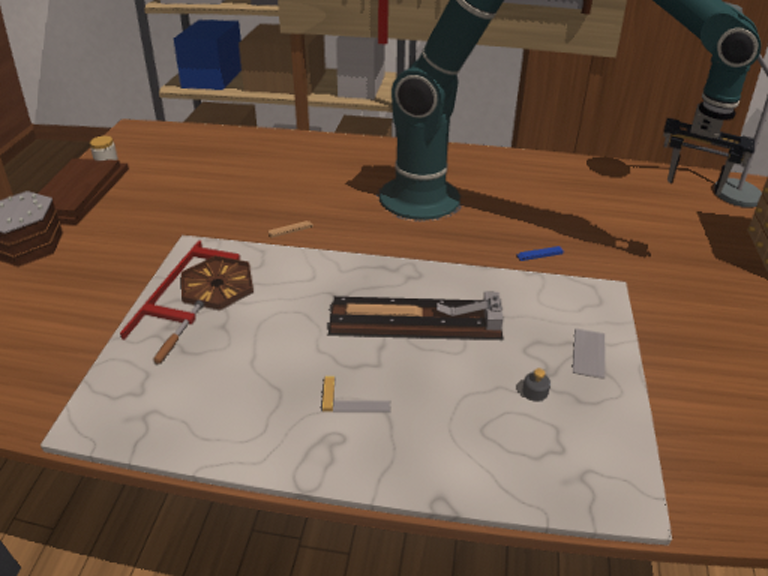

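View pics/top0.png

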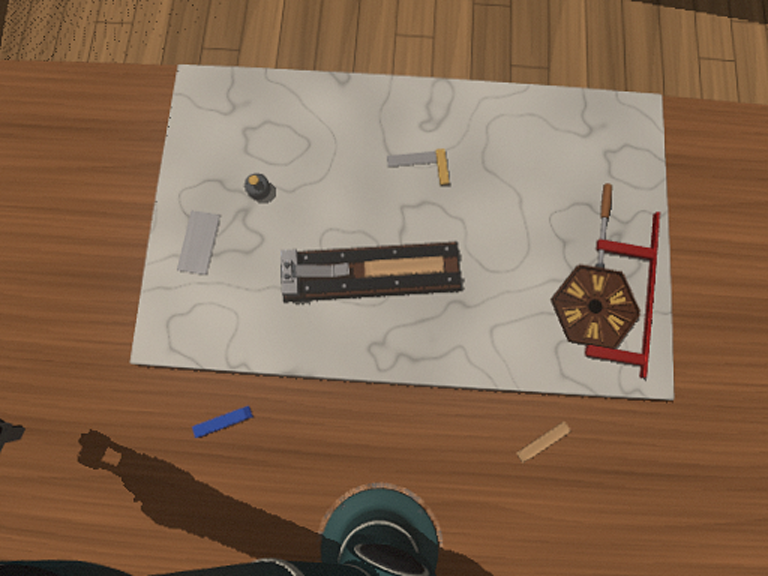

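The scene view shows the bed, with the stop to the right at (493,310). Maple pieces are the blank in the channel at top-view (405,267) and a small loose strip at (543,441); there is also a blue strip at (222,421). I choose the large maple piece in the channel and will check it in close crops.

Run:
```python
import cv2,numpy as np
from workcell import *
a=read_camera("top")["color"][155:207,180:316]; b=read_camera("scene")["color"][188:232,212:342]
f=lambda x:cv2.resize(x,(780,int(x.shape[0]*780/x.shape[1])),interpolation=cv2.INTER_CUBIC)
a,b=f(a),f(b);print(a.shape,b.shape)
cv2.imwrite("pics/c1.png",np.vstack([a,b]))
```

```text
(298, 780, 3) (264, 780, 3)
```

View pics/c1.png

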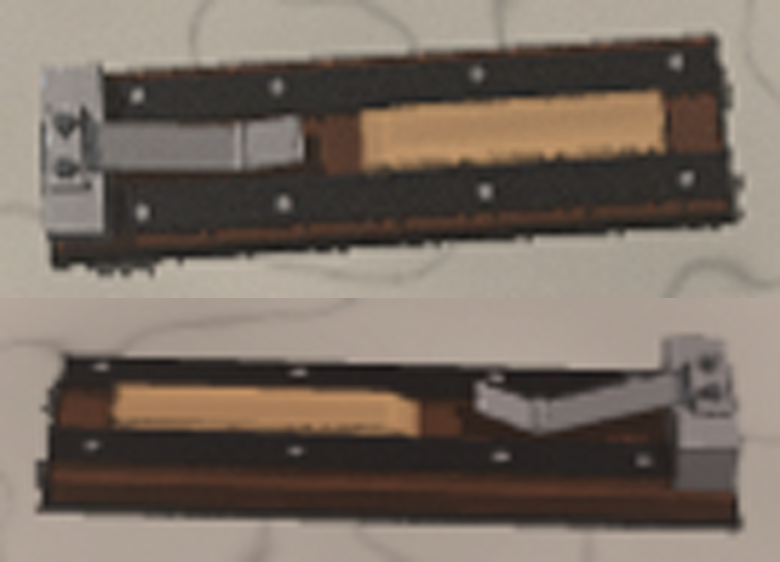

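```bash
cat > cam.py <<'E'
import cv2,numpy as np
from scipy.optimize import least_squares
def proj(d,P):
    T=np.linalg.inv(d["extrinsics"]); return cv2.projectPoints(np.asarray(P,float).reshape(-1,1,3),cv2.Rodrigues(T[:3,:3])[0],T[:3,3],d["mtx"],np.array([d["k1"],0,0,0.]))[0].reshape(-1,2)
def bedpts(p,P):
    c,s=np.cos(p[2]),np.sin(p[2]); P=np.asarray(P,float)
    return np.c_[p[0]+c*P[:,0]-s*P[:,1],p[1]+s*P[:,0]+c*P[:,1],p[3]+P[:,2]]
E
cat > fit.py <<'E'
from workcell import *
from cam import *
t,s=read_camera("top"),read_camera("scene")
T=lambda u,v:((u+.5)/5.735-.5+180,(v+.5)/5.73-.5+155)
S=lambda u,v:((u+.5)/6-.5+212,(v-298+.5)/6-.5+188)
def model(q):
    p=q[:4];sx=q[4:8];sy=q[8];b=q[9]
    A=[(-.185,-.0385,.027),(-.185,.0385,.027),(.025,0,.039),(b-.073,0,.030),(b+.075,0,.023)]+[(x,-sy,.0275) for x in sx]+[(x,sy,.0275) for x in sx]
    B=[(-.185,.0385,.027),(.025,0,.039),(b-.073,0,.030),(b+.075,0,.0205)]+[(x,sy,.0275) for x in sx[1:]]+[(x,-sy,.0275) for x in sx]
    return p,A,B
oA=np.array([T(*x) for x in[(718,38),(736,200),(302,138),(664,125),(360,138),(137,95),(277,87),(477,73),(676,62),(142,212),(284,204),(486,191),(687,178)]])
oB=np.array([S(*x) for x in[(67,357),(479,395),(114,405),(418,420),(496,376),(297,372),(101,366),(643,460),(502,456),(296,450),(93,445)]])
def res(q):
    p,A,B=model(q); return np.r_[(proj(t,bedpts(p,A))-oA).ravel(),(proj(s,bedpts(p,B))-oB).ravel()]
r=least_squares(res,[.55,.05,1.6,.02,.1,.03,-.06,-.16,.0275,-.08],loss="soft_l1",x_scale=.01)
print(r.x.round(4)); print(res(r.x).reshape(-1,2).round(2).tolist())
E
python3 fit.py
```

```text
[ 0.5081  0.0678  1.7023  0.019   0.1064  0.0364 -0.064  -0.1637  0.03
 -0.0801]
[[-0.19, 0.91], [-0.89, -1.27], [-0.01, 0.01], [-0.55, -0.88], [0.72, 0.62], [0.17, 0.03], [0.11, -0.1], [0.18, 0.17], [0.05, -0.03], [0.03, 0.08], [-0.09, -0.06], [0.03, 0.0], [-0.06, 0.08], [-0.93, -0.41], [-0.23, 0.38], [0.68, -0.63], [-0.5, 0.63], [0.12, 0.08], [0.23, -0.14], [0.13, -0.05], [0.21, -0.1], [-0.09, -0.04], [-0.02, 0.04], [-0.14, -0.08]]
```

```bash
cat > geo.py <<'E'
from workcell import *
import numpy as np
BED=np.array([.5081,.0678]);YAW=1.7023;ZS=.019;B0=-.0801
U=np.array([np.cos(YAW),np.sin(YAW)]);V=np.array([-U[1],U[0]])
R=np.array([[U[0],U[1],0],[U[1],-U[0],0],[0,0,-1.]])
def W(x,z,y=0): return np.r_[BED+U*x+V*y,ZS+z]
def st():
    p=status.get_ee_pos();f=status.get_wrist_force();d=np.asarray(p[:2])-BED
    return d@U,d@V,p[2]-ZS,f[:2]@U,f[:2]@V,f[2]
def show(tag=""): print(tag,status.get_clock(),np.round(st(),4),flush=True)
E
python3 - <<'E'
from geo import *
import cv2
effector.grip(0.0,20)
X=B0-.075+.024
ctrl.reach(W(X,.13),R); show("above")
ctrl.move_straight(W(X,.045),.12); ctrl.sleep(.3); show("low")
print(ctrl.move_straight(W(X,.020),.015,guard=3)); show("touch"); ctrl.sleep(.3); show()
a=read_camera("top")["color"][130:220,180:316]; b=read_camera("scene")["color"][150:240,202:342]
cv2.imwrite("pics/c2.png",np.vstack([cv2.resize(x,(560,int(x.shape[0]*560/x.shape[1]/1.25)),interpolation=cv2.INTER_CUBIC) for x in(a,b)]))
E
```

```text
above 4.35 [-1.303e-01 -4.000e-04  1.300e-01 -4.689e-01  3.586e-01 -5.921e-01]
low 5.5083 [-1.3100e-01 -4.0000e-04  4.5500e-02  2.1760e-01  3.6650e-01 -1.2774e+00]
True
touch 6.475 [-1.3110e-01  1.0000e-04  3.1400e-02  2.8520e-01  1.7637e+00  5.5548e+00]
 6.775 [-1.3110e-01  1.0000e-04  3.1400e-02  5.5420e-01  5.9580e-01  5.5576e+00]
```

View pics/c2.png

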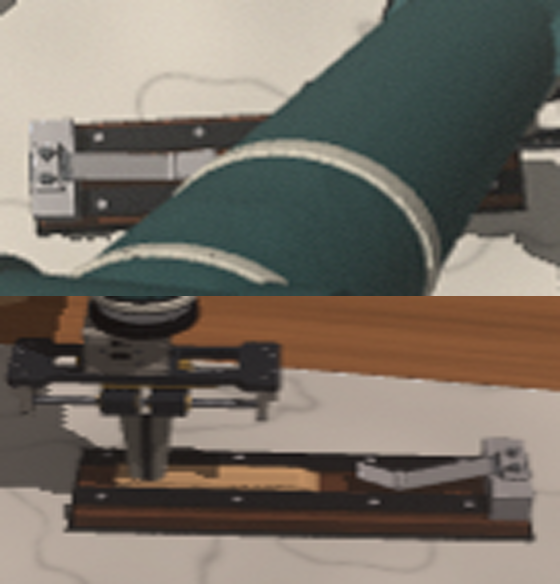

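The fingertips are down on the blank's top near its tail, centred, with tail wood still visible behind them. Touch came at bed z = 31.4 mm (30 expected). Next I build the pressure and start sliding.

```bash
cat > slide.py <<'E'
from geo import *
def press(x,zc,F=16,n=25):
    for _ in range(n):
        fz=st()[5]
        if fz>F-1: break
        zc-=np.clip((F-fz)*K,.0001,.0006); ctrl.move_straight(W(x,zc),.02)
    return zc
K=.00005
E
python3 - <<'E'
from slide import *
s=st(); x=s[0]; zc=s[2]
zc=press(x,zc); show(f"pressed zc={zc:.4f}")
for i in range(4):
    x+=.005; ctrl.move_straight(W(x,zc),.03); show(f"{x:.4f} {zc:.4f}")
    zc-=np.clip((16-st()[5])*K,-.0006,.0006)
print("cmd",x,zc)
E
```

```text
pressed zc=0.0301 7.875 [-0.1311  0.      0.0314  0.5944  4.3614 15.078 ]
-0.1261 0.0301 8.1917 [-1.2720e-01 -1.3000e-03  3.1400e-02 -1.2169e+00  2.4325e+00  9.7900e+00]
-0.1211 0.0298 8.5083 [-1.23300e-01 -1.40000e-03  3.14000e-02 -3.67530e+00  1.60270e+00
  1.25026e+01]
-0.1161 0.0297 8.825 [-1.18700e-01 -1.50000e-03  3.14000e-02 -3.64510e+00  2.01510e+00
  1.35348e+01]
-0.1111 0.0295 9.1417 [-1.14000e-01 -1.50000e-03  3.14000e-02 -4.95670e+00  2.57220e+00
  1.49855e+01]
cmd -0.11111836314299822 0.029478319033752542
```

Run:
```python
from slide import *
import cv2
x,zc=-.11112,.02948
while x<-.022:
    x+=.005; ctrl.move_straight(W(x,zc),.03); s=st(); show(f"{x:.4f} {zc:.4f}")
    zc-=np.clip((17-s[5])*K,-.0006,.0006)
    if abs(s[3])>12: print("high"); break
print("cmd",x,zc)
b=read_camera("scene")["color"][150:240,202:342]
cv2.imwrite("pics/c3.png",cv2.resize(b,(770,495),interpolation=cv2.INTER_CUBIC))
```

```text
-0.1061 0.0295 9.4583 [-1.09000e-01 -1.50000e-03  3.14000e-02 -4.93320e+00  2.29960e+00
  1.50953e+01]
-0.1011 0.0294 9.775 [-1.04300e-01 -1.50000e-03  3.14000e-02 -5.11820e+00  3.02120e+00
  1.72287e+01]
-0.0961 0.0294 10.0917 [-9.92000e-02 -1.50000e-03  3.14000e-02 -5.45100e+00  2.46340e+00
  1.69761e+01]
-0.0911 0.0294 10.4083 [-9.42000e-02 -1.50000e-03  3.14000e-02 -5.62990e+00  2.99130e+00
  1.67437e+01]
-0.0861 0.0294 10.725 [-8.92000e-02 -1.50000e-03  3.14000e-02 -5.67560e+00  1.86260e+00
  1.69997e+01]
-0.0811 0.0294 11.0417 [-8.42000e-02 -1.50000e-03  3.14000e-02 -5.61580e+00  3.86290e+00
  1.74272e+01]
-0.0761 0.0294 11.3583 [-7.91000e-02 -1.60000e-03  3.14000e-02 -6.09570e+00  2.48810e+00
  1.72955e+01]
-0.0711 0.0294 11.675 [-7.41000e-02 -1.50000e-03  3.14000e-02 -4.78880e+00  3.14990e+00
  1.64902e+01]
-0.0661 0.0294 11.9917 [-6.92000e-02 -1.60000e-03  3.14000e-02 -5.69720e+00  3.82870e+00
  1.74698e+01]
-0.0611 0.0294 12.3083 [-6.46000e-02 -1.50000e-03  3.14000e-02 -6.06330e+00  3.24240e+00
  1.68755e+01]
-0.0561 0.0294 12.625 [-6.10000e-02 -1.60000e-03  3.14000e-02 -9.91890e+00  2.49320e+00
  1.62738e+01]
-0.0511 0.0294 12.9417 [-5.61000e-02 -1.60000e-03  3.14000e-02 -1.03364e+01  3.12750e+00
  1.73826e+01]
-0.0461 0.0294 13.2583 [-5.06000e-02 -1.60000e-03  3.14000e-02 -8.62130e+00  3.53430e+00
  1.69564e+01]
-0.0411 0.0294 13.575 [-4.55000e-02 -1.70000e-03  3.14000e-02 -8.57950e+00  2.94130e+00
  1.68839e+01]
-0.0361 0.0294 13.8917 [-4.05000e-02 -1.70000e-03  3.14000e-02 -8.99110e+00  3.50980e+00
  1.70634e+01]
-0.0311 0.0294 14.2083 [-3.54000e-02 -1.70000e-03  3.14000e-02 -9.13250e+00  2.60420e+00
  1.69289e+01]
-0.0261 0.0294 14.525 [-3.0500e-02 -1.6000e-03  3.1300e-02 -9.6149e+00  2.5864e+00  1.8586e+01]
-0.0211 0.0295 14.8417 [-2.52000e-02 -1.70000e-03  3.14000e-02 -9.05050e+00  3.33390e+00
  1.67703e+01]
cmd -0.02111999999999997 0.029452355465235783
```

View pics/c3.png

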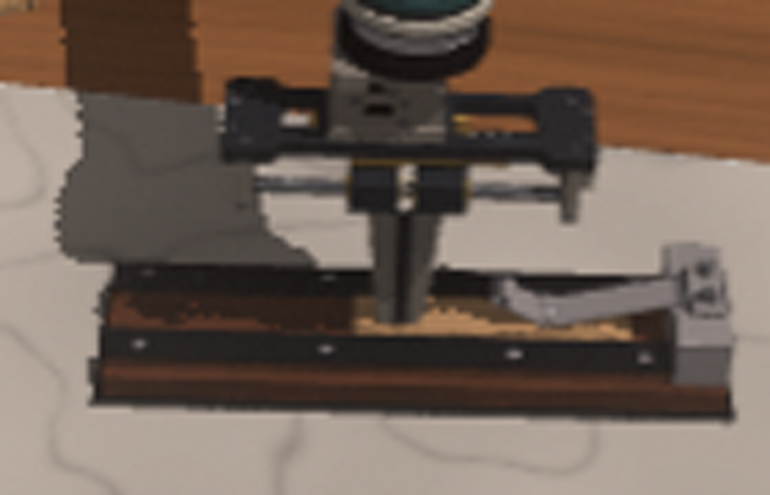

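The blank has gone under the lifted leaf. Its front is at about (635,325), roughly 20 mm short of the stop, and its tail is still behind the fingers, so it hasn't slipped. I'll push on until the force rises at the stop.

Run:
```python
from slide import *
import cv2
x,zc=-.02112,.0293
while x<.012:
    x+=.002; ctrl.move_straight(W(x,zc),.02); s=st(); show(f"{x:.4f} {zc:.4f}")
    zc-=np.clip((18-s[5])*K,-.0004,.0004)
    if abs(s[3])>13.5: print("home?"); break
print("cmd",x,zc)
b=read_camera("scene")["color"][185:235,232:342]
cv2.imwrite("pics/c4.png",cv2.resize(b,(770,350),interpolation=cv2.INTER_CUBIC))
```

```text
-0.0191 0.0293 15.1417 [-2.38000e-02 -1.70000e-03  3.14000e-02 -9.80460e+00  4.45290e+00
  1.84049e+01]
-0.0171 0.0293 15.3917 [-2.18000e-02 -1.70000e-03  3.14000e-02 -1.02138e+01  4.84430e+00
  1.78960e+01]
-0.0151 0.0293 15.6417 [-1.99000e-02 -1.70000e-03  3.14000e-02 -9.90190e+00  2.29790e+00
  1.84783e+01]
-0.0131 0.0293 15.8917 [-1.78000e-02 -1.70000e-03  3.14000e-02 -9.68720e+00  2.46090e+00
  1.82662e+01]
-0.0111 0.0294 16.1417 [-1.58000e-02 -1.70000e-03  3.14000e-02 -1.00717e+01  3.42560e+00
  1.88859e+01]
-0.0091 0.0294 16.3917 [-1.37000e-02 -1.70000e-03  3.14000e-02 -9.34220e+00  3.37470e+00
  1.78113e+01]
-0.0071 0.0294 16.6417 [-1.17000e-02 -1.70000e-03  3.14000e-02 -9.70460e+00  2.69480e+00
  1.82504e+01]
-0.0051 0.0294 16.8917 [-9.70000e-03 -1.70000e-03  3.13000e-02 -1.03509e+01  2.96290e+00
  1.79569e+01]
-0.0031 0.0294 17.1417 [-7.70000e-03 -1.70000e-03  3.14000e-02 -9.66190e+00  2.84570e+00
  1.78205e+01]
-0.0011 0.0294 17.3917 [-5.70000e-03 -1.70000e-03  3.14000e-02 -1.03818e+01  2.57760e+00
  1.79477e+01]
0.0009 0.0294 17.6417 [-4.40000e-03 -1.80000e-03  3.14000e-02 -1.17827e+01  3.89440e+00
  1.79970e+01]
0.0029 0.0294 17.8917 [-3.30000e-03 -2.00000e-03  3.14000e-02 -1.31563e+01  2.94140e+00
  1.67599e+01]
0.0049 0.0293 18.1417 [-1.70000e-03 -2.20000e-03  3.14000e-02 -1.46449e+01  2.40800e+00
  1.72471e+01]
home?
cmd 0.004880000000000004 0.02928611302434822
```

View pics/c4.png

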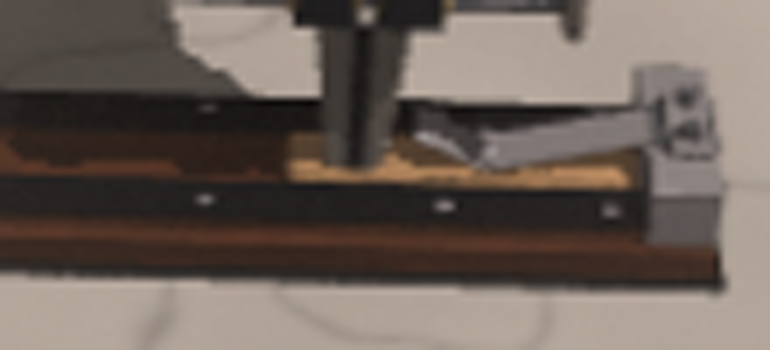

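Run:
```python
from slide import *
import cv2
from cam import *
x,zc=.0005,.0293
ctrl.move_straight(W(x,zc,-.001),.02); show("eased")
for z in(.0300,.0310,.0325,.036): ctrl.move_straight(W(-.0005,z,-.0015),.03); show(z)
ctrl.move_straight(W(-.006,.12),.1)
ctrl.reach(W(-.15,.28),R); 
p=status.get_ee_pos(); ctrl.reach(np.array([.40,-.35,.30]),R); show()
d,t=read_camera("scene"),read_camera("top")
P=[(.120,0,.0205),(-.028,0,.030),(.120,0,.048)]; q=[*BED,YAW,ZS]
print(proj(d,bedpts(q,P)),proj(t,bedpts(q,P)))
a=t["color"][155:207,180:316]; b=d["color"][188:232,212:342]
cv2.imwrite("pics/c5.png",np.vstack([cv2.resize(x,(780,int(x.shape[0]*780/x.shape[1])),interpolation=cv2.INTER_CUBIC) for x in(a,b)]))
```

```text
eased 18.5667 [-1.80000e-03 -2.20000e-03  3.14000e-02 -5.46050e+00  4.47550e+00
  2.16013e+01]
0.03 18.8167 [-1.80000e-03 -2.20000e-03  3.14000e-02 -2.46570e+00  4.20640e+00
  1.52209e+01]
0.031 19.0667 [-8.0000e-04 -1.9000e-03  3.1400e-02 -1.4530e+00  1.1954e+00  7.1514e+00]
0.0325 19.3167 [-0.0003 -0.0014  0.0323 -0.1935 -0.1664 -0.0718]
0.036 19.5833 [-4.000e-04 -1.600e-03  3.610e-02 -3.683e-01  3.815e-01  4.144e-01]
 22.5833 [-0.3986  0.1605  0.2804 -0.087  -0.1848 -0.6497]
[[322.42388603 209.63706986]
 [273.23092507 205.94645312]
 [323.41902156 202.66260779]] [[199.59393549 182.20793782]
 [251.01713857 178.2411537 ]
 [198.17355048 180.06657224]]
```

View pics/c5.png

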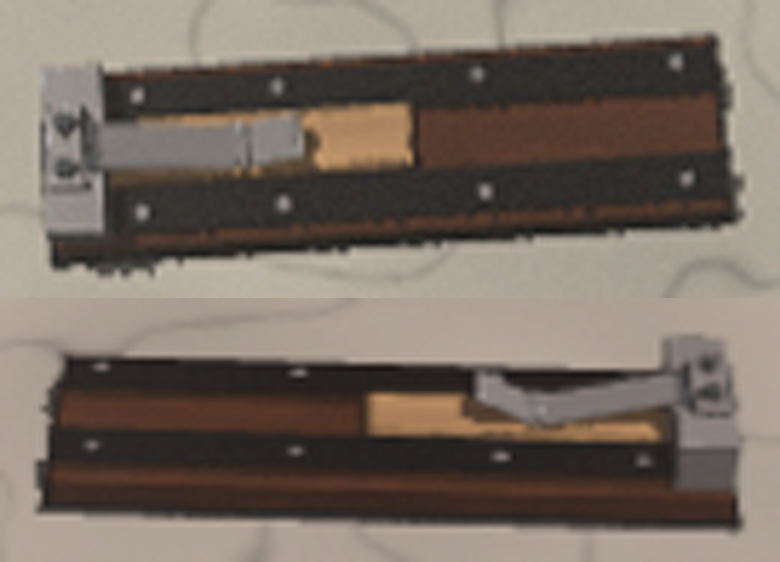

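The tail edge is at scene-crop (367,412), where home predicts 370, and at top-crop (413,135), where home predicts 410. Both offsets match the residuals from the first fit, so the blank is home to about a millimetre, lies flat and sits under the lifted leaf.

```bash
python3 -c "
from workcell import *
sign_off()"
```

```text
the job is handed in; nothing more can be done
```

I pressed the blank down with the shut fingertips near its tail, slid it under the leaf to the stop block, took the hand away and handed the job in. The arm's last move ended at about 22.6 s. No verdict was reported.

- **Pressing and sliding:** The press force was 15–18.5 N for most of the slide. It dipped to about 10 N in the first few millimetres, before the leaf, and reached 21.6 N as I eased off. The push was about 5–6 N in the open channel and 9–10 N under the leaf.
- **Reaching the stop:** The push rose to 14.6 N after about 126 mm of travel, against 125 mm expected. The fingertips seemed to slip about 3 mm on the top face once the blank was home.
- **Final position:** The last pictures put the tail within about 1 mm of home in both views, allowing for the offset already seen in the first fit. The blank lies flat in the channel with the leaf bearing on it, and the hand is well clear.
- **Not measured:** I could not see the leaf's angle or its force on the blank; I judged them only from the pictures. I did not measure the pan and tools again, but the arm did not go near them low down.
- **Small disagreement:** Touch came 1.4 mm higher than the pictures predicted. The fingers also drifted about 2 mm sideways, with 2–5 N of side force read at the wrist. Neither seemed to affect the result.

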